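# Unpile the calibration kit

### The arm

A 6-joint arm with a two-finger parallel gripper is mounted at the origin on the work surface. World frame = base frame: x ahead of the robot, y to its left, z up, the work surface at z = 0. Lengths are in m, angles in rad, forces in N, time in s.
With the tool pointing down it reaches from about 0.225 to 0.875 m from the base axis. Payload 3.4 kg.
Tool frame: the origin (TCP) lies midway between the tips of the shut fingers; the grasp point (between the pads) lies 19 mm behind it (manip.grasp_offset is the z of the grasp point in the tool frame, in m); z points along the fingers, y is the direction in which the jaws open and shut (so a half turn about z gives the same grasp; the last joint's range is limited). The gripper opens to 85 mm and grips with 20 to 120 N. Pads are 22 mm wide; open, the fingers measure 114 mm over their backs; the gripper's body (76 mm by 85 mm) begins 54 mm behind the grasp point. The pads swing forward as they close: fully open they stand 13 mm farther back than shut.
Start: joints at [0.994, 0.276, 1.505, -0, 1.361, -0.121], TCP at [0.253, 0.516, 0.231] pointing down, gripper open.
Joint ranges: [-2.89, 2.89], [-0.75, 2.08], [0.22, 2.7], [-1.18, 4.32], [0.11, 2.71], [-2.7, 2.7]. Speed limits (rad/s): [2.57, 2.57, 3.14, 3.14, 3.14, 3.14].

### API

Orientations are given as a unit quaternion [x, y, z, w].
In Python, from bench import manip gives the robot as it stands. The module is installed in compiled form; this text tells all that it offers.
- The arm moves only by the tool step_arm, never from a script. Its argument "deltas" is one flat list of numbers, 5 for each row, row after row: the shift along the world's x, y, z as a fraction of full scale, then the turn about the world's z as a fraction of full scale, then the gripper command: -1 is fully open, 1 is shut, values between are in proportion. A call has 1 to 20 rows; each row is the pose to reach, as a shift and turn from the pose measured when the call began; what a row does not reach only later rows make up. Full scale, the value 1, is 20 cm for a shift and 45 degrees for a turn. A row lasts 1/8 s, in which the tool goes at most 62.5 mm and 10.7 degrees, less where a joint would pass 70% of its speed; a pose out of reach is approached as far as the arm can. A call with a number of a shift or a turn outside -1 to 1 is refused whole. A call with a gripper value outside its range is refused whole. The fingers move at their own pace and stop on an object; the grip force is fixed at half the most. Time passes only in rows, so rows that repeat a pose let the fingers close. It gives the time, the measured TCP pose, the force and the opening at its end, in the units of the state.
- manip.observe(): the state, without advancing time (a new reading comes with each control period).
- manip.read_camera(name): name is "scene" or "side" or "wrist"; returns the picture (420x560x3 uint8, blue, green, red); there is no depth.
- manip.camera_model(name): a dict with "fx", "fy", "cx", "cy" (pixels), "xyz" and "attitude" of the camera in the world. Camera axes: x right, y up, looking along -z (the intrinsics and any distortion apply to the point x, -y, -z); pixel columns grow to the right and rows downward; lengths in m; the calibration is good to about 2 mm. The wrist camera is an equidistant fisheye: a pixel r from the principal point sees the ray r / f radians off the axis. A picture is of the moment at which its call begins: read the wrist's pose just before it. camera_model takes no time and is no camera call; for the wrist camera it gives the pose at the moment of the call.
- manip.hand_in(): hands the job in, once; it reports no verdict.
The state is a dict: "t": time; "q": joint angles; "qvel": joint speeds; "effort": joint torques, N m; "ee_pos": TCP position; "ee_rot": TCP orientation; "force": force on the tool from outside, world axes, zero at the start; "ft_torque": the same for the moment, N m; "gripper_width": opening from 0.0 (shut) to 1.0 (fully open).
Only numpy, scipy, OpenCV 4.12 (cv2) and the standard library are available. Lean on these libraries where they do the work, as an engineer would, in place of code of your own. Each camera call takes 0.05 s, during which the arm holds its last target. There are 200 camera calls.

### The job

Take the pile on the calibration bench apart one thing at a time, from the top down, and set each thing straight onto the middle of its own place: the black rubber bung upright in the white dish, the smoked glass lens flat on the blue felt, the brass aneroid face up on the green round stand, and last the pine dial box flat on the dark inlay inside the fenced bay, its long sides along the long sides of the inlay. Set the lens and the aneroid down, do not drop them, and leave the steel weight and the amber jar standing where they are.

Things in the scene. Friction and masses are not known exactly. Their poses are not given: they have to be found in the camera images.
- bung_mid (a point): Black rubber bung, top of the pile: round, slightly tapered, 30 mm across at the top and 26 mm at the foot, 28 mm tall. Point: its centre, half-way up; z up.
- lens_mid (a point): Smoked glass lens in a steel ring, under the bung and on the aneroid: disc 44 mm across and 12 mm thick, the ring's outer wall upright over the whole thickness. Point: its centre, half-way up; z up.
- aneroid_mid (a point): Pocket aneroid in a brass case, under the lens and on the dial box: disc 56 mm across and 20 mm thick, with a small crown, 11 mm thick, sticking out of the rim on its +x side to 39 mm from the centre; grasp it across y. Point: centre of the case, half-way up; z out of its face (up).
- box_mid (a point): Lacquered pine dial box, shut, bottom of the pile: 92 mm long (x), 60 mm wide (y), 34 mm tall, with lid and base glued as one. It stands on the bench top. Point: its centre, half-way up; z up.
- dish_floor (a point): Round white china dish, fixed, place of the bung: 76 mm across the rim, 9 mm tall, flat floor 60 mm across. Point: middle of the floor, 4 mm above the bench; z up.
- felt_top (a point): Square blue felt pad, fixed, 80 by 80 mm and 4 mm thick, place of the lens. Point: middle of its top; z up.
- stand_top (a point): Round green stand with a grey ring painted on it, fixed, 88 mm across and 12 mm tall, place of the aneroid. Point: middle of its flat top; z up.
- bay_floor (a point): Small fenced bay of pale wood, fixed, place of the dial box: 146 mm (x) by 172 mm (y) outside, 130 by 156 mm clear inside, floor 5 mm thick, fence 24 mm tall above the bench all round, its -x side a hinged gate that stays shut and plays no part (lower the box in from above). A dark rectangle 100 mm (x) by 68 mm (y) is inlaid in the middle of the floor. Point: middle of the floor's top; x along the inlay's long sides; z up.
- weight: Steel knobbed weight, bystander, 28 mm across, 38 mm tall. Point: centre of its underside.
- oil: Small amber glass jar with a black cap, bystander, 36 mm across, 60 mm tall. Point: centre of its underside.
There are look-alikes about, which are no part of the job. There is more than one size of the part that bears bung_mid; the job needs the smallest. There is more than one size of the part that bears stand_top; the job needs the smaller.

How it is judged:
By the outcome, as a careful person would: the job done as asked, in the order asked, and still so for the second after the job is handed in, with the robot touching nothing.
It also fails if it takes over 115 s, if anything falls off the work surface, if the arm or the gripper's body presses on something with over 40 N, if the wrist force passes 120 N, or if a joint passes its speed limit or range.

## Working session

There is one attempt and no reset: what is moved stays moved. The work goes in short steps, Python scripts to look and compute and a tool call to move; the robot and the scene stay as the last step left them, time stands still between calls to the robot, and variables do not carry over. Pictures are saved under pics/ and viewed, about 12 in all and at most 16, crops included, and the job is handed in when it is done.

Besides the shell and the picture viewer there is one more tool, called after "Request:" as name(argument=value, ...) on one line, values as JSON. step_arm: Moves the arm, as the interface text tells. Shift numbers are shares of 20 cm and turn numbers shares of 45 degrees, none past 1 either way. Its arguments: {"type":"object","properties":{"deltas":{"type":"array","items":{"type":"number"}}},"required":["deltas"]}

```bash
mkdir -p pics; cat > h.py <<'E'
import numpy as np, cv2
from scipy.spatial.transform import Rotation as R
from bench import manip
def ray(cam,u,v):
    m=cam
    x=(u-m['cx'])/m['fx']; y=(v-m['cy'])/m['fy']
    if m.get('fish'):
        r=np.hypot(x,y); s=np.sin(r)/r if r>1e-9 else 1
        d=np.array([x*s,-y*s,-np.cos(r)])
    else:
        if 'dist' in m: 
            x,y=cv2.undistortPoints(np.array([[[u,v]]],float),np.array([[m['fx'],0,m['cx']],[0,m['fy'],m['cy']],[0,0,1]]),np.array(m['dist'])).ravel()
        d=np.array([x,-y,-1.])
    a=np.array(m['attitude'],float)
    Rm=a if a.shape==(3,3) else R.from_quat(a).as_matrix()
    return np.array(m['xyz']),Rm@d
def at(cam,u,v,z):
    o,d=ray(cam,u,v); return o+d*(z-o[2])/d[2]
def proj(m,p):
    a=np.array(m['attitude'],float)
    Rm=a if a.shape==(3,3) else R.from_quat(a).as_matrix()
    q=Rm.T@(np.array(p)-m['xyz']); x,y,z=q[0],-q[1],-q[2]
    if m.get('fish'):
        h=np.hypot(x,y); t=np.arctan2(h,z)/max(h,1e-9); return m['cx']+m['fx']*x*t,m['cy']+m['fy']*y*t
    return m['cx']+m['fx']*x/z,m['cy']+m['fy']*y/z
def cam(n):
    m=dict(manip.camera_model(n)); m['fish']=(n=='wrist'); return m
def snap(n,f):
    m=cam(n); im=manip.read_camera(n); cv2.imwrite('pics/%s.png'%f,im); np.save('pics/%s.npy'%f,m,allow_pickle=True); return m,im
def load(f): return np.load('pics/%s.npy'%f,allow_pickle=True).item()
E
python3 - <<'E'
from h import *
print(manip.observe(), manip.grasp_offset)
for n in('scene','side','wrist'):
    m,im=snap(n,n+'0'); print(n,m)
E
```

```text
{'t': 0.0, 'q': array([ 9.94023019e-01,  2.76610410e-01,  1.50613973e+00,  2.31260820e-05,
        1.36069617e+00, -1.20981802e-01]), 'qvel': array([-0.00015007,  0.00088241, -0.00119312, -0.00213241,  0.0007304 ,
        0.00027199]), 'effort': array([-5.13775631e-04, -4.16773903e+01, -2.45808506e+01, -5.13331433e-04,
        1.10193048e-02,  1.91850904e-05]), 'ee_pos': array([0.25279736, 0.51585975, 0.23042829]), 'ee_rot': array([ 2.25930448e-01,  9.74142994e-01, -8.67128911e-04, -3.27455553e-04]), 'force': array([-0.50785057,  0.42491955, -0.32198841]), 'ft_torque': array([ 0.00176483,  0.00274472, -0.09333311]), 'gripper_width': 1.0023326319693147} -0.0187
scene {'fx': 392.5836671996922, 'fy': 392.5836671996922, 'cx': 278.8553050294985, 'cy': 211.5390690950052, 'xyz': array([ 0.92093305, -0.29797495,  0.78145271]), 'attitude': array([0.27128363, 0.14787125, 0.44335624, 0.84141222]), 'fish': False}
side {'fx': 514.9942760570716, 'fy': 514.9942760570716, 'cx': 278.3386173324137, 'cy': 217.24613154306508, 'xyz': array([-0.0378903 , -0.95447231,  0.96569966]), 'attitude': array([ 0.41470116, -0.11351472, -0.22540514,  0.87425962]), 'fish': False}
wrist {'fx': 325.19226210127806, 'fy': 325.19226210127806, 'cx': 278.2058669278357, 'cy': 212.31687494651044, 'xyz': array([0.19092819, 0.54688886, 0.3741069 ]), 'attitude': array([-0.11783131, -0.07141729,  0.52391498,  0.84055247]), 'fish': True}
```

View pics/scene0.png

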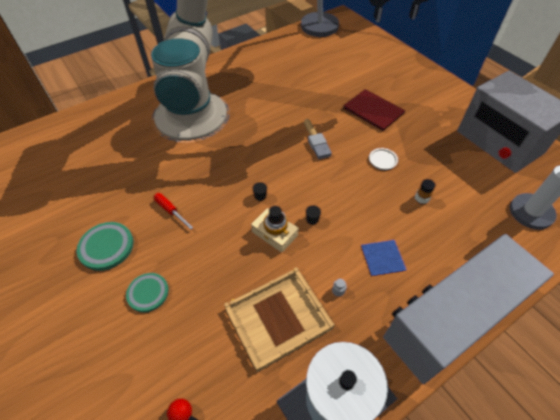

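View pics/side0.png

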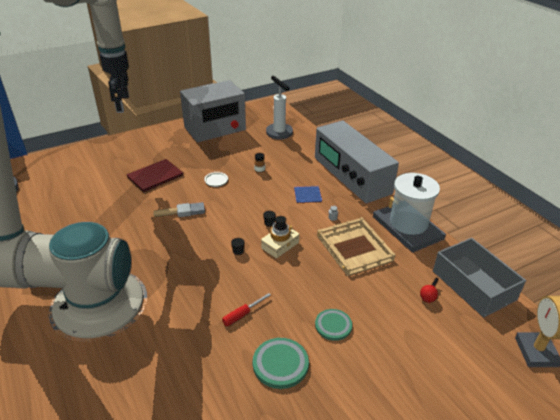

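The scene view shows the pile at about (275,228), with a bung on top at (276,213). Two look-alike bungs stand at (260,190) and (313,214). The green stands are at (148,292), which is smaller, and (105,245), which is larger. The dish is at (383,159), the felt at (384,257), the bay at (278,318), the weight at (340,286) and the jar at (427,190). I'll enlarge the pile and measure coarsely.

```bash
python3 - <<'E'
from h import *
s=load('scene0');d=load('side0')
im=cv2.imread('pics/scene0.png');im2=cv2.imread('pics/side0.png')
a=cv2.resize(im[170:270,230:330],(400,400),interpolation=cv2.INTER_CUBIC)
b=cv2.resize(im2[190:270,220:320],(400,320),interpolation=cv2.INTER_CUBIC)
b=cv2.copyMakeBorder(b,0,80,0,0,cv2.BORDER_CONSTANT)
cv2.imwrite('pics/crop0.png',np.hstack([a,b]))
for n,u,v,U,V,z in [('bungtop',276,213,281,222,.094),('dish',383,159,216,180,.006),('felt',384,257.5,308,195,.004),('stand',148,292,334,324,.012),('bigstand',105,245,281,362,.012),('bay',279,318,355,247,.005),('weight',340,291,334,217,0),('jar',423,200,260,170,0),('bA',260,196,238,252,0),('bB',313,220,269,224,0)]:
    print(n,at(s,u,v,z).round(3),at(d,U,V,z).round(3))
for l,r in [((127,292),(169,292)),((77,245),(133,245))]:
    print(np.linalg.norm(at(s,*l,.012)-at(s,*r,.012)))
E
```

```text
bungtop [ 0.505 -0.029  0.094] [ 0.492 -0.043  0.094]
dish [0.467 0.344 0.006] [0.465 0.335 0.006]
felt [0.691 0.137 0.004] [0.686 0.126 0.004]
stand [ 0.472 -0.335  0.012] [ 0.466 -0.343  0.012]
bigstand [ 0.308 -0.37   0.012] [ 0.306 -0.375  0.012]
bay [ 0.673 -0.137  0.005] [ 0.673 -0.142  0.005]
weight [0.696 0.006 0.   ] [0.699 0.    0.   ]
jar [0.624 0.334 0.   ] [0.621 0.327 0.   ]
bA [0.381 0.004 0.   ] [ 0.381 -0.001  0.   ]
bB [0.516 0.07  0.   ] [0.513 0.064 0.   ]
0.08909346730984198
0.1288550988287873
```

View pics/crop0.png

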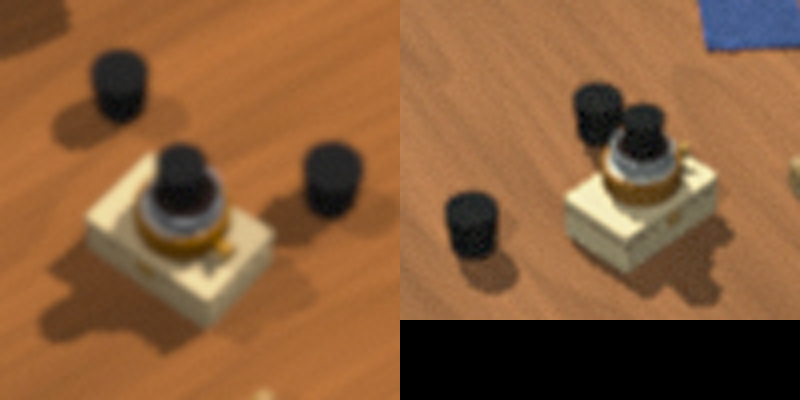

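```bash
python3 - <<'E'
from h import *
s=load('scene0');w=load('wrist0')
P=[at(s,230+u/4,170+v/4,.034)[:2] for u,v in[(88,218),(210,290),(272,236),(155,155)]]
print(np.round(P,3),np.mean(P,0))
for i in range(4):
    e=P[(i+1)%4]-P[i];print(np.linalg.norm(e).round(4),np.degrees(np.arctan2(e[1],e[0])).round(1))
print('crown',at(s,230+225/4,170+247/4,.044),'disc',at(s,230+183/4,170+205/4,.06))
C=[at(s,u,v,.005)[:2] for u,v in[(256,302),(283,347),(304,334),(276,291)]]
for i in range(4):
    e=C[(i+1)%4]-C[i];print(np.linalg.norm(e).round(4),np.degrees(np.arctan2(e[1],e[0])).round(1))
o=manip.observe();Rt=R.from_quat(o['ee_rot']).as_matrix()
print('cam in tool',Rt.T@(w['xyz']-o['ee_pos']),'axis in tool',Rt.T@R.from_quat(w['attitude']).as_matrix(), 'yaw tool y',np.degrees(np.arctan2(Rt[1,1],Rt[0,1])))
E
```

```text
[[ 0.464 -0.069]
 [ 0.544 -0.039]
 [ 0.534  0.011]
 [ 0.448 -0.012]] [ 0.49767336 -0.02728968]
0.0852 20.8
0.0504 100.9
0.0888 -164.8
0.0586 -74.5
crown [ 0.53045513 -0.0192385   0.044     ] disc [ 0.50273814 -0.02859894  0.06      ]
0.1088 -3.3
0.0491 87.0
0.1082 177.0
0.0485 -93.7
cam in tool [ 0.06927632  0.00030699 -0.14346329] axis in tool [[-6.83227440e-04  9.61982661e-01  2.73109672e-01]
 [ 9.99997773e-01  1.11963293e-04  2.10728228e-03]
 [ 1.99659076e-03  2.73110503e-01 -9.61980596e-01]] yaw tool y 63.88240798532646
```

Request:
step_arm(deltas=[0.3,-0.3,0.15,0.3,-1,0.6,-0.6,0.3,0.6,-1,0.8,-0.85,0.4,0.96,-1,0.8,-0.85,0.4,0.96,-1,0.8,-0.85,0.4,0.96,-1,0.8,-0.85,0.4,0.96,-1,0.8,-0.85,0.4,0.96,-1])

```text
t: 1.02
ee_pos: [0.4121, 0.3463, 0.3101]
ee_rot: [-0.148, 0.989, -0.001, -0.001]
force: [-0.7, 0.2, 0.4]
gripper_width: 1.001
```

```bash
python3 - <<'E'
from h import *
snap('wrist','w1');print(manip.observe()['ee_pos'])
E
```

```text
[0.41199634 0.34650468 0.31001122]
```

Request:
step_arm(deltas=[0,-0.3,0,0,-1,0,-0.6,0,0,-1,0,-0.9,0,0,-1,0,-0.95,0,0,-1,0,-0.95,0,0,-1])

```text
t: 1.7
ee_pos: [0.4118, 0.1571, 0.31]
ee_rot: [-0.148, 0.989, -0.0, -0.001]
force: [0.0, -0.1, -0.4]
gripper_width: 0.999
```

Request:
step_arm(deltas=[0.1,-0.3,-0.1,0,-1,0.2,-0.6,-0.2,0,-1,0.25,-0.9,-0.3,0,-1,0.25,-0.9,-0.3,0,-1,0.25,-0.9,-0.3,0,-1,0.25,-0.9,-0.3,0,-1])

```text
t: 2.45
ee_pos: [0.4621, -0.021, 0.2504]
ee_rot: [-0.15, 0.989, 0.0, -0.0]
force: [-0.4, -0.0, -0.6]
gripper_width: 1.004
```

```bash
python3 - <<'E'
from h import *
snap('wrist','w2');o=manip.observe();print(o['t'],o['ee_pos'],R.from_quat(o['ee_rot']).as_matrix()[:,1])
cv2.imwrite('pics/w12.png',np.vstack([cv2.imread('pics/w1.png')[:,:],cv2.imread('pics/w2.png')])[:,:])
a=np.hstack([cv2.imread('pics/w1.png'),cv2.imread('pics/w2.png')]);cv2.imwrite('pics/w12.png',cv2.resize(a,(800,300),interpolation=cv2.INTER_AREA))
E
```

```text
2.5 [ 0.46203038 -0.02105532  0.25053393] [-2.96246302e-01  9.55111579e-01 -8.27038747e-06]
```

View pics/w2.png

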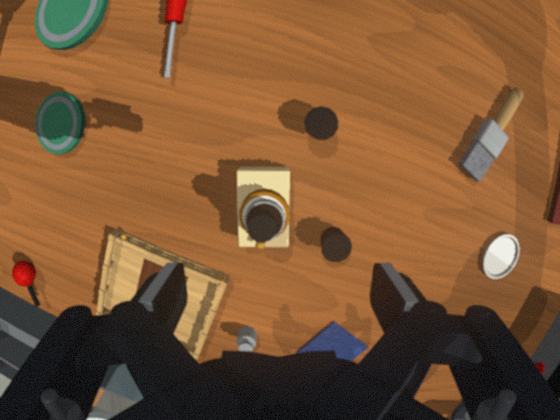

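The box is nearly squared to the tool here, with corners at about (238,169), (290,169), (289,247) and (238,247). The crown is at (264,246) and the bung top at about (265,223). The fisheye also shows the dish at (500,256) and the small stand at (60,123). I'll enlarge the pile.

```bash
python3 - <<'E'
from h import *
im=cv2.imread('pics/w2.png')
cv2.imwrite('pics/crop2.png',cv2.resize(im[155:260,220:360],(800,600),interpolation=cv2.INTER_CUBIC))
m=load('w2')
P=[at(m,u,v,.034)[:2] for u,v in[(238,169),(238,247),(289,247),(290,169)]]
print(np.round(P,4),np.mean(P,0))
for i in range(4):
    e=P[(i+1)%4]-P[i];print(np.linalg.norm(e).round(4),np.degrees(np.arctan2(e[1],e[0])).round(1))
print(at(m,265,223,.094),at(m,500,256,.009),at(m,60,123,.012))
E
```

```text
[[ 0.4585 -0.0694]
 [ 0.5488 -0.0446]
 [ 0.5305  0.0136]
 [ 0.4415 -0.0137]] [ 0.49481342 -0.02852676]
0.0936 15.3
0.061 107.4
0.0931 -163.0
0.0582 -73.0
[ 0.4911829  -0.02543084  0.094     ] [0.46579741 0.3389432  0.009     ] [ 0.46630665 -0.33108157  0.012     ]
```

View pics/crop2.png

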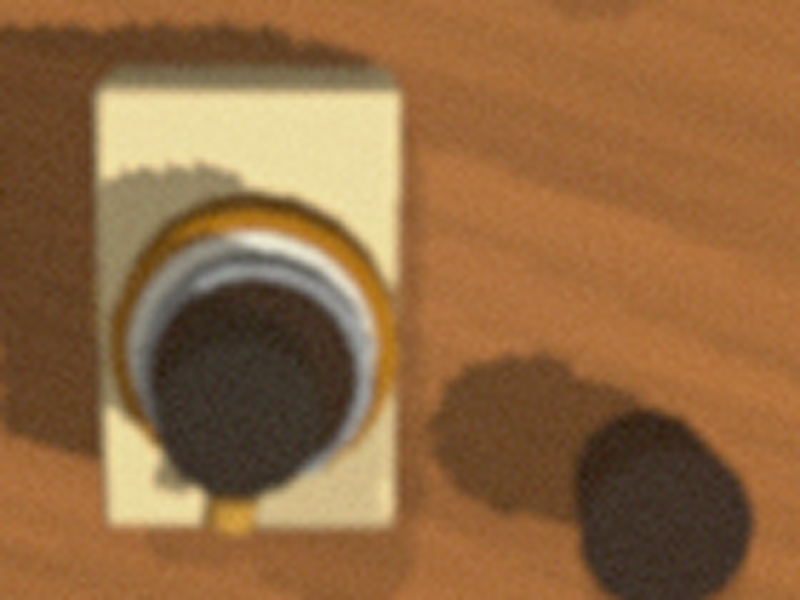

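```bash
cat > q.py <<'E'
from h import *
m=load('w2')
f=lambda u,v,z:at(m,220+u/5.714,155+v/5.714,z)
print('bung',f(254,391,.094),'w',np.linalg.norm(f(152,391,.094)-f(356,391,.094)))
print('lens',(f(126,345,.063)+f(380,345,.063))/2,np.linalg.norm(f(126,345,.06)-f(380,345,.06)))
a=(f(113,337,.05)+f(397,337,.05))/2;c=f(234,515,.044)
print('an',a,np.linalg.norm(f(113,337,.05)-f(397,337,.05)),'crown',c,np.degrees(np.arctan2(*(c-a)[1::-1])))
P=[f(u,v,.034)[:2] for u,v in[(96,88),(106,527),(396,525),(402,90)]]
print(np.mean(P,0))
for i in range(4):
    e=P[(i+1)%4]-P[i];print(np.linalg.norm(e).round(4),np.degrees(np.arctan2(e[1],e[0])).round(1))
E
python3 q.py
```

```text
bung [ 0.49175826 -0.0258146   0.094     ] w 0.03467226019214283
lens [ 0.49312037 -0.02700403  0.063     ] 0.04773634293325687
an [ 0.49527771 -0.02654619  0.05      ] 0.05492065688885825 crown [ 0.5341987  -0.01965064  0.044     ] 10.046717510407248
[ 0.49569328 -0.02824771]
0.0923 16.5
0.0607 107.8
0.091 -163.0
0.06 -73.4
```

Request:
step_arm(deltas=[0.149,-0.024,-0.2,0,-1,0.149,-0.024,-0.4,0,-1,0.149,-0.024,-0.6,0,-1,0.149,-0.024,-0.75,0,-1,0.149,-0.024,-0.85,0,-1,0.149,-0.024,-0.8875,0,-1,0.149,-0.024,-0.8875,0,-1,0.149,-0.024,-0.8875,0,0,0.149,-0.024,-0.8875,0,0.2,0.149,-0.024,-0.8875,0,0.4,0.149,-0.024,-0.8875,0,1,0.149,-0.024,-0.8875,0,1,0.149,-0.024,-0.8875,0,1,0.149,-0.024,-0.8875,0,1])

```text
t: 4.25
ee_pos: [0.4923, -0.026, 0.0738]
ee_rot: [-0.15, 0.989, -0.0, 0.001]
force: [-0.4, -0.2, 4.9]
gripper_width: 0.317
```

```bash
python3 - <<'E'
from h import *
snap('wrist','w3');print(manip.observe())
im=cv2.imread('pics/w3.png');cv2.imwrite('pics/w3s.png',im)
E
```

```text
{'t': 4.3, 'q': array([-1.93989415e-01,  3.00016097e-01,  1.91123018e+00, -5.78766646e-05,
        9.29028390e-01, -2.06536499e+00]), 'qvel': array([ 0.00067164, -0.00101332, -0.00032597, -0.00080749, -0.00019987,
        0.00049943]), 'effort': array([-3.67896119e-02, -3.43339241e+01, -1.73817408e+01,  4.30757573e-03,
       -2.72614276e-01,  2.70176155e-03]), 'ee_pos': array([ 0.49235546, -0.02601876,  0.07381141]), 'ee_rot': array([-1.49741580e-01,  9.88724949e-01, -2.44254011e-04,  6.12496951e-04]), 'force': array([-0.9542903 ,  0.73774636,  5.49760353]), 'ft_torque': array([0.04770504, 0.1190603 , 0.04136461]), 'gripper_width': 0.3157533080147108}
```

View pics/w3.png

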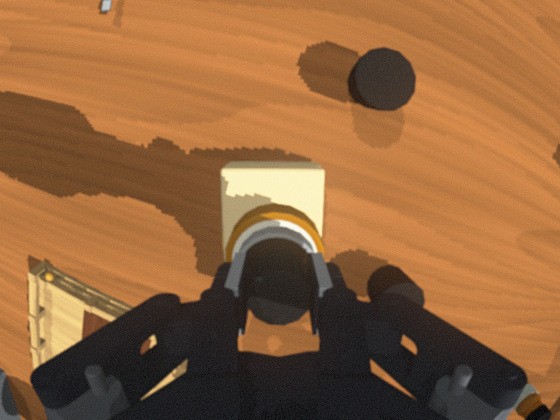

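The bung is gripped at an opening of about 27 mm. The lens and aneroid look undisturbed. Next I lift straight up and carry it to the dish.

Request:
step_arm(deltas=[0,0,0.05,0,1,0,0,0.15,0,1,0,0,0.3,0,1,0,0,0.45,0,1,0,0,0.55,0,1,0,0.15,0.6,0,1,0,0.35,0.6,0,1,0,0.55,0.6,0,1,0,0.75,0.6,0,1,0,0.9,0.6,0,1,0,0.95,0.6,0,1,0,0.95,0.6,0,1])

```text
t: 5.8
ee_pos: [0.4922, 0.1639, 0.1939]
ee_rot: [-0.15, 0.989, -0.001, 0.001]
force: [0.5, -0.2, -1.0]
gripper_width: 0.315
```

Request:
step_arm(deltas=[-0.05,0.15,0,0,1,-0.1,0.35,0,0,1,-0.2,0.5,0,0,1,-0.25,0.6,0,0,1,-0.3,0.65,0,0,1,-0.35,0.65,0,0,1,-0.35,0.65,0,0,1,-0.35,0.65,0,0,1])

```text
t: 6.8
ee_pos: [0.4227, 0.2932, 0.194]
ee_rot: [-0.15, 0.989, -0.001, 0.001]
force: [0.5, 0.3, -0.7]
gripper_width: 0.314
```

```bash
python3 - <<'E'
from h import *
snap('wrist','w4');o=manip.observe();print(o['t'],o['ee_pos'],o['gripper_width'])
E
```

```text
6.85 [0.42276264 0.29329562 0.19400968] 0.30818665192963135
```

View pics/w4.png

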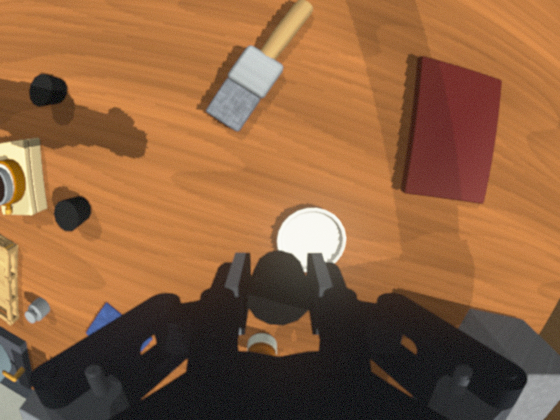

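```bash
cat > circ.py <<'E'
from h import *
from scipy.optimize import least_squares
def circ(name,mask,z,x0,r,box=None):
    """fit circle of known radius at height z to mask outline"""
    m=load(name)
    if box: 
        k=np.zeros_like(mask);k[box[1]:box[3],box[0]:box[2]]=1;mask=mask&k.astype(bool)
    c=max(cv2.findContours(mask.astype(np.uint8),0,cv2.CHAIN_APPROX_NONE)[0],key=cv2.contourArea)[:,0]
    P=np.array([at(m,u,v,z)[:2] for u,v in c])
    s=least_squares(lambda p:np.hypot(*(P-p[:2]).T)-p[2],[*x0,r],loss='soft_l1',f_scale=.001)
    res=np.hypot(*(P-s.x[:2]).T)-s.x[2]
    return s.x.round(4),np.median(abs(res)).round(4),len(c),c.min(0),c.max(0)
E
python3 - <<'E'
from circ import *
for n in('w1','w2','w4'):
    im=cv2.imread('pics/%s.png'%n);m=load(n)
    u,v=map(int,proj(m,[.466,.339,.009]))
    hsv=cv2.cvtColor(im,cv2.COLOR_BGR2HSV)
    mask=(hsv[...,1]<70)&(hsv[...,2]>130)
    print(n,u,v,circ(n,mask,.009,[.466,.339],.038,(max(u-55,0),max(v-55,0),u+55,min(v+55,258) if n=='w4' else v+55)))
E
```

```text
w1 262 207 (array([0.4656, 0.343 , 0.0376]), np.float64(0.0003), 148, array([239, 182], dtype=int32), array([292, 233], dtype=int32))
w2 499 256 (array([0.4658, 0.343 , 0.0374]), np.float64(0.0004), 114, array([483, 234], dtype=int32), array([519, 278], dtype=int32))
w4 307 239 (array([0.46  , 0.3421, 0.0334]), np.float64(0.0029), 188, array([276, 207], dtype=int32), array([345, 257], dtype=int32))
```

Request:
step_arm(deltas=[0.1,0.12,0,0,1,0.215,0.2485,0,0,1,0.215,0.2485,-0.2,0,1,0.215,0.2485,-0.4,0,1,0.215,0.2485,-0.6,0,1,0.215,0.2485,-0.75,0,1,0.215,0.2485,-0.85,0,1,0.215,0.2485,-0.88,0,1,0.215,0.2485,-0.895,0,1,0.215,0.2485,-0.9,0,1,0.215,0.2485,-0.9,0,1])

```text
t: 8.22
ee_pos: [0.4663, 0.3432, 0.0148]
ee_rot: [-0.15, 0.989, -0.0, 0.002]
force: [0.3, -0.6, 1.1]
gripper_width: 0.316
```

```bash
python3 - <<'E'
from h import *
m,im=snap('side','s5');o=manip.observe();print(o['t'],o['ee_pos'],o['force'],o['gripper_width'])
c=cv2.resize(im[140:220,160:270],(550,400),interpolation=cv2.INTER_CUBIC)
cv2.imwrite('pics/s5c.png',c)
E
```

```text
8.275 [0.46622031 0.3431999  0.01473349] [-0.50918012  0.08067266  0.21129015] 0.31434780857364797
```

View pics/s5c.png

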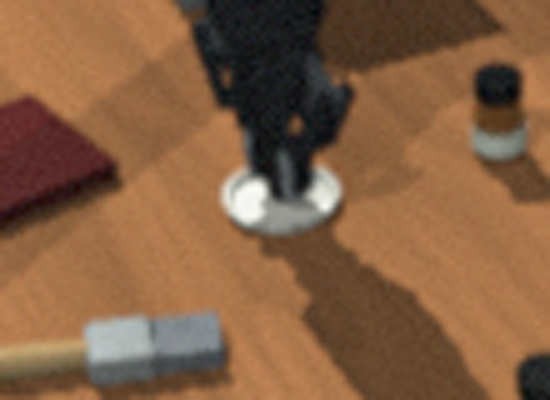

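Request:
step_arm(deltas=[0,0,-0.01,0,1,0,0,-0.015,0,1,0,0,-0.015,0,1])

```text
t: 8.65
ee_pos: [0.4663, 0.3433, 0.0118]
ee_rot: [-0.15, 0.989, -0.0, 0.002]
force: [0.1, 0.3, 0.5]
gripper_width: 0.314
```

Request:
step_arm(deltas=[0,0,-0.005,0,1,0,0,-0.005,0,1])

```text
t: 8.9
ee_pos: [0.4664, 0.3433, 0.0118]
ee_rot: [-0.15, 0.989, -0.0, 0.002]
force: [-1.7, -2.4, 6.4]
gripper_width: 0.317
```

Request:
step_arm(deltas=[0,0,0,0,0.2,0,0,0,0,0,0,0,0,0,-0.1,0,0,0,0,-0.1,0,0,0.05,0,-0.1,0,0,0.2,0,-0.1,0,0,0.4,0,-0.1,0,-0.2,0.6,0,-1,0,-0.45,0.8,0,-1,0,-0.7,0.9,0,-1,0,-0.95,0.9,0,-1,0,-0.95,0.9,0,-1])

```text
t: 10.4
ee_pos: [0.4663, 0.1506, 0.193]
ee_rot: [-0.148, 0.989, -0.001, 0.003]
force: [-0.5, 0.8, -0.3]
gripper_width: 1.0
```

Request:
step_arm(deltas=[0,-0.3,0.1,0,-1,0,-0.6,0.2,0,-1,0,-0.85,0.2,0,-1,0,-0.85,0.2,0,-1,0,-0.85,0.2,0,-1])

```text
t: 11.02
ee_pos: [0.4663, -0.0184, 0.233]
ee_rot: [-0.148, 0.989, -0.0, 0.002]
force: [-0.6, -0.6, -1.5]
gripper_width: 0.999
```

```bash
python3 - <<'E'
from h import *
m,im=snap('wrist','w6');o=manip.observe();print(o['t'],o['ee_pos'],o['force'],o['gripper_width'])
m,im2=snap('side','s6')
c=cv2.resize(im2[150:210,180:260],(373,280),interpolation=cv2.INTER_CUBIC)
a=np.hstack([cv2.resize(im[60:270,120:440],(427,280)),c]);cv2.imwrite('pics/c6.png',a)
E
```

```text
11.075 [ 0.46622204 -0.01800177  0.23287409] [ 0.09696796 -0.27316834 -0.09898943] 1.0042090399343238
```

View pics/c6.png

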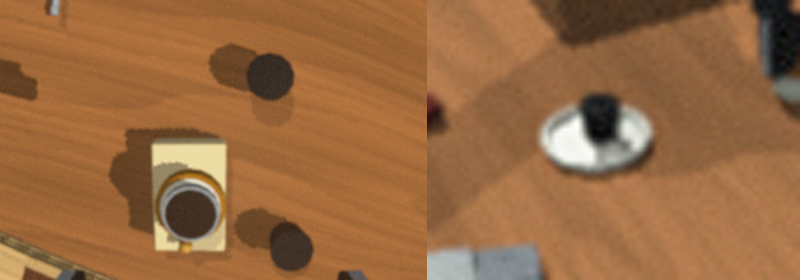

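The bung stands upright in the dish. The lens is now clear on the aneroid at about (262,218). I'll fit it numerically.

```bash
python3 - <<'E'
from circ import *
im=cv2.imread('pics/w6.png');hsv=cv2.cvtColor(im,cv2.COLOR_BGR2HSV)
bx=(235,165,292,252)
dark=hsv[...,2]<90
print('glass',circ('w6',dark,.066,[.493,-.027],.018,(240,200,286,244)))
ring=((hsv[...,1]<75)|dark)
print('lens',circ('w6',ring,.066,[.493,-.027],.022,(238,188,288,246)))
br=ring|((hsv[...,0]<22)&(hsv[...,1]>130))
print('an',circ('w6',br,.054,[.495,-.027],.028,(236,180,288,243)))
E
```

```text
glass (array([ 0.498 , -0.0258,  0.0182]), np.float64(0.0002), 101, array([244, 203], dtype=int32), array([281, 238], dtype=int32))
lens (array([ 0.4951, -0.0268,  0.0233]), np.float64(0.0008), 130, array([240, 194], dtype=int32), array([284, 241], dtype=int32))
an (array([ 0.4955, -0.0272,  0.0276]), np.float64(0.0008), 153, array([236, 187], dtype=int32), array([287, 242], dtype=int32))
```

Request:
step_arm(deltas=[0.154,-0.0415,-0.2,0,-1,0.154,-0.0415,-0.4,0,-1,0.154,-0.0415,-0.6,0,-1,0.154,-0.0415,-0.75,0,-1,0.154,-0.0415,-0.85,0,-1,0.154,-0.0415,-0.887,0,-1,0.154,-0.0415,-0.887,0,-1,0.154,-0.0415,-0.887,0,-0.3,0.154,-0.0415,-0.887,0,-0.1,0.154,-0.0415,-0.887,0,0,0.154,-0.0415,-0.887,0,0.1,0.154,-0.0415,-0.887,0,1,0.154,-0.0415,-0.887,0,1,0.154,-0.0415,-0.887,0,1])

```text
t: 12.88
ee_pos: [0.4975, -0.0262, 0.0567]
ee_rot: [-0.149, 0.989, -0.0, 0.003]
force: [-1.4, 1.5, 7.4]
gripper_width: 0.478
```

```bash
python3 - <<'E'
from h import *
m,im=snap('wrist','w7');o=manip.observe();print(o['t'],o['ee_pos'],o['force'],o['gripper_width'])
m,im2=snap('side','s7')
c=cv2.resize(im2[200:270,230:330],(500,350),interpolation=cv2.INTER_CUBIC)
a=np.hstack([cv2.resize(im[150:360,190:370],(300,350)),c]);cv2.imwrite('pics/c7.png',a)
E
```

```text
12.925 [ 0.49752271 -0.02619122  0.05673927] [-1.0713269  -0.30554028  8.39980834] 0.47920916347601633
```

View pics/c7.png

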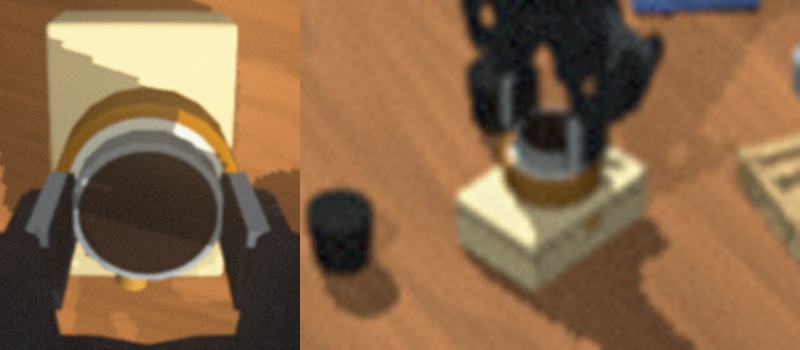

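```bash
python3 - <<'E'
from circ import *
m=load('w7');o=manip.observe();Rt=R.from_quat(o['ee_rot']).as_matrix()
p=at(m,279.4,278.4,.066);print('lens held',p,'in tool',Rt.T@(p-o['ee_pos']))
def quad(n,mask,z,box,out=None):
    m=load(n);k=np.zeros_like(mask);k[box[1]:box[3],box[0]:box[2]]=True
    c=max(cv2.findContours((mask&k).astype(np.uint8),0,cv2.CHAIN_APPROX_NONE)[0],key=cv2.contourArea)[:,0]
    P=np.array([at(m,u,v,z)[:2] for u,v in c],np.float32)
    (cx,cy),(w,h),a=cv2.minAreaRect(P*1000)
    print(n,(cx,cy),(w,h),a,c.min(0),c.max(0))
for n,bf,bi in(('scene0',(350,230,415,285),(245,280,315,355)),('side0',(285,180,330,205),(325,228,385,265)),('w4',(70,280,170,360),None),('w1',(0,0,560,420),None)):
    im=cv2.imread('pics/%s.png'%n);hsv=cv2.cvtColor(im,cv2.COLOR_BGR2HSV)
    blue=(abs(hsv[...,0].astype(int)-113)<12)&(hsv[...,1]>110)&(hsv[...,2]>50)
    quad(n,blue,.004,bf)
    if bi: quad(n,(hsv[...,2]<115),.005,bi)
s=load('scene0')
for n,z,x,r,b in(('scene0',.009,[.466,.343],.038,(360,140,405,180)),('side0',.009,[.466,.343],.038,(195,165,240,195))):
    hsv=cv2.cvtColor(cv2.imread('pics/%s.png'%n),cv2.COLOR_BGR2HSV)
    print(n,'dish',circ(n,(hsv[...,1]<70)&(hsv[...,2]>130),z,x,r,b))
for n,b in(('scene0',(120,265,175,315)),('side0',(310,305,358,345)),('w2',(30,85,90,160))):
    hsv=cv2.cvtColor(cv2.imread('pics/%s.png'%n),cv2.COLOR_BGR2HSV)
    g=(hsv[...,0]>50)&(hsv[...,0]<100)&(hsv[...,1]>50)
    print(n,'stand',circ(n,g,.012,[.468,-.337],.044,b))
E
```

```text
lens held [ 0.49792029 -0.02551089  0.066     ] in tool [-0.0006319   0.00053946 -0.00925626]
scene0 (688.3966674804688, 135.66400146484375) (75.00719451904297, 75.47286987304688) 65.34563446044922 [363 241] [404 274]
scene0 (670.7598266601562, -138.30027770996094) (61.48945236206055, 95.00453186035156) 85.06889343261719 [255 293] [302 344]
side0 (687.4920654296875, 131.87347412109375) (72.58670043945312, 73.67079162597656) 65.46885681152344 [295 187] [320 201]
side0 (671.6549072265625, -139.96026611328125) (60.34918212890625, 93.72325897216797) 84.37274169921875 [335 236] [374 258]
w4 (670.482177734375, 106.73335266113281) (23.63484764099121, 77.6368408203125) 51.762611389160156 [ 88 304] [120 334]
w1 (684.5616455078125, 131.40040588378906) (65.77359771728516, 76.18257141113281) 65.06256103515625 [ 93 265] [138 307]
scene0 dish (array([0.4662, 0.3429, 0.0373]), np.float64(0.0009), 70, array([369, 148], dtype=int32), array([397, 168], dtype=int32))
side0 dish (array([0.4659, 0.3395, 0.0376]), np.float64(0.0007), 54, array([204, 172], dtype=int32), array([227, 185], dtype=int32))
scene0 stand (array([ 0.4699, -0.3363,  0.0427]), np.float64(0.0005), 111, array([126, 273], dtype=int32), array([167, 311], dtype=int32))
side0 stand (array([ 0.465 , -0.3418,  0.0435]), np.float64(0.0008), 95, array([315, 309], dtype=int32), array([351, 339], dtype=int32))
w2 stand (array([ 0.4663, -0.3344,  0.0438]), np.float64(0.0007), 156, array([36, 92], dtype=int32), array([ 84, 153], dtype=int32))
```

Request:
step_arm(deltas=[0,0,0.03,0,1,0,0,0.08,0,1,0,0,0.2,0,1,0,0,0.35,0,1,0,0,0.5,0,1,0.1,0.1,0.65,0,1,0.25,0.25,0.75,0,1,0.45,0.4,0.8,0,1,0.65,0.55,0.8,0,1,0.8,0.7,0.8,0,1,0.84,0.75,0.8,0,1,0.84,0.75,0.8,0,1,0.84,0.75,0.8,0,1,0.84,0.75,0.8,0,1])

```text
t: 14.72
ee_pos: [0.6647, 0.1227, 0.2172]
ee_rot: [-0.148, 0.989, -0.001, 0.003]
force: [0.6, -0.9, -0.7]
gripper_width: 0.48
```

```bash
python3 - <<'E'
from h import *
m,im=snap('wrist','w8');o=manip.observe();print(o['t'],o['ee_pos'],o['ee_rot'],o['force'],o['gripper_width'])
E
```

```text
14.775 [0.66488539 0.12282034 0.21724623] [-1.47962703e-01  9.88987510e-01 -6.11465937e-04  3.22008524e-03] [-0.16006288 -0.57121023  0.43749773] 0.4827227094898763
```

View pics/w8.png

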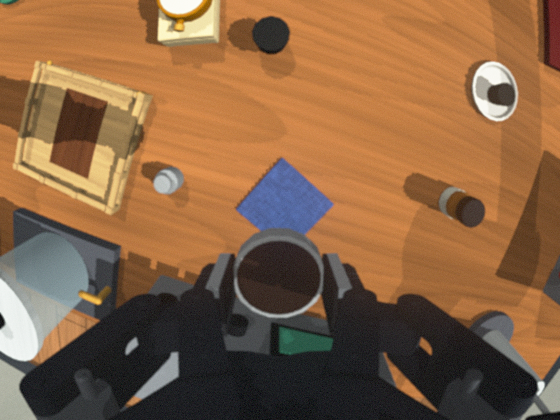

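The lens is level in the jaws. The felt corners show at (237,208), (283,157) and (332,205). The aneroid remains on the box, and the bung stands in the dish.

```bash
python3 - <<'E'
from h import *
m=load('w8');A,B,C=[at(m,u,v,.004) for u,v in((236.5,208),(283,157.5),(332.5,205))]
print((A+C)/2,np.linalg.norm(A-C),np.linalg.norm(A-B),np.linalg.norm(B-C))
P=[at(m,u,v,.005) for u,v in((69,90),(50,163),(79,179),(107,99))]
E
```

```text
[0.68791488 0.13663945 0.004     ] 0.10983680090664243 0.07820148996106326 0.07831390424116234
```

Request:
step_arm(deltas=[0.114,0.066,-0.1,0,1,0.114,0.066,-0.3,0,1,0.114,0.066,-0.5,0,1,0.114,0.066,-0.7,0,1,0.114,0.066,-0.85,0,1,0.114,0.066,-0.92,0,1,0.114,0.066,-0.95,0,1,0.114,0.066,-0.95,0,1])

```text
t: 15.78
ee_pos: [0.6883, 0.1359, 0.0281]
ee_rot: [-0.148, 0.989, -0.001, 0.004]
force: [-0.7, -0.2, 0.0]
gripper_width: 0.481
```

Request:
step_arm(deltas=[0,0,-0.03,0,1,0,0,-0.05,0,1,0,0,-0.065,0,1,0,0,-0.075,0,1,0,0,-0.08,0,1,0,0,-0.08,0,1])

```text
t: 16.52
ee_pos: [0.6883, 0.1359, 0.012]
ee_rot: [-0.148, 0.989, -0.001, 0.004]
force: [-0.3, -0.3, -0.8]
gripper_width: 0.481
```

Request:
step_arm(deltas=[0,0,-0.01,0,1,0,0,-0.02,0,1,0,0,-0.025,0,1,0,0,-0.025,0,1])

```text
t: 17.02
ee_pos: [0.6882, 0.136, 0.0069]
ee_rot: [-0.148, 0.989, -0.001, 0.004]
force: [0.1, 0.2, -0.7]
gripper_width: 0.478
```

Request:
step_arm(deltas=[0,0,-0.004,0,1,0,0,-0.004,0,1])

```text
t: 17.27
ee_pos: [0.6884, 0.136, 0.0069]
ee_rot: [-0.148, 0.989, -0.001, 0.004]
force: [-1.0, 0.8, 4.0]
gripper_width: 0.479
```

Request:
step_arm(deltas=[0,0,0,0,-0.1,0,0,0,0,-0.2,0,0,0,0,-0.4,0,0,0,0,-0.4,0,0,0.05,0,-0.5,0,0,0.2,0,-1,0,0,0.45,0,-1,-0.1,-0.1,0.7,0,-1,-0.3,-0.3,0.9,0,-1,-0.5,-0.5,1,0,-1,-0.75,-0.65,1,0,-1,-1,-0.78,1,0,-1,-1,-0.78,1,0,-1,-1,-0.78,1,0,-1])

```text
t: 19.02
ee_pos: [0.4893, -0.0201, 0.2079]
ee_rot: [-0.148, 0.989, -0.001, 0.006]
force: [0.3, -0.4, -0.9]
gripper_width: 1.001
```

Request:
step_arm(deltas=[-0.1,0,0.1,0,-1,-0.1,0,0.13,0,-1,-0.1,0,0.13,0,-1])

```text
t: 19.4
ee_pos: [0.4712, -0.0198, 0.2343]
ee_rot: [-0.148, 0.989, -0.001, 0.007]
force: [-0.8, 0.6, -0.1]
gripper_width: 0.998
```

```bash
python3 - <<'E'
from circ import *
m,im=snap('wrist','w9');o=manip.observe();print(o['t'],o['ee_pos'],o['ee_rot'],o['gripper_width'])
_,im2=snap('scene','sc9');_,im3=snap('side','s9')
a=np.hstack([cv2.resize(im[140:280,200:340],(420,420),interpolation=cv2.INTER_CUBIC),np.vstack([cv2.resize(im2[225:295,340:430],(270,210),interpolation=cv2.INTER_CUBIC),cv2.resize(im3[170:223,274:342],(270,210),interpolation=cv2.INTER_CUBIC)])])
cv2.imwrite('pics/c9.png',a)
E
```

```text
19.45 [ 0.47065342 -0.01983726  0.23370993] [-1.47961498e-01  9.88974548e-01 -9.79791853e-04  5.98158938e-03] 1.0010132854949934
```

View pics/c9.png

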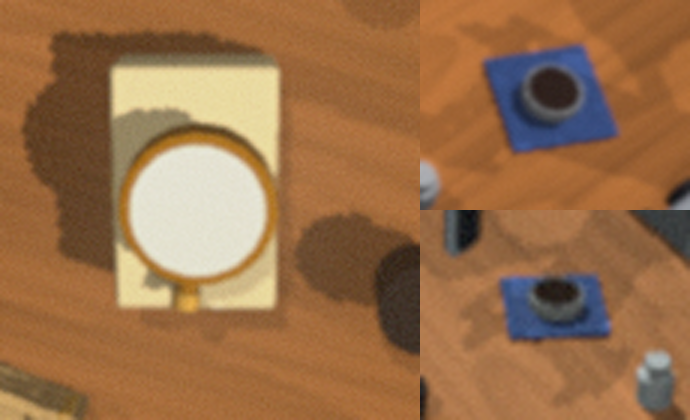

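The lens lies flat, centred on the felt. The aneroid face is at (266,210), with its crown at (262,239).

```bash
cat > an.py <<'E'
from circ import *
import sys
n=sys.argv[1];hsv=cv2.cvtColor(cv2.imread('pics/%s.png'%n),cv2.COLOR_BGR2HSV)
m=load(n);u,v=map(int,proj(m,[.4955,-.027,.054]))
x=circ(n,(hsv[...,1]<50)&(hsv[...,2]>150),.054,[.4955,-.027],.024,(u-40,v-40,u+40,v+40));print(u,v,x)
c=at(m,262.3,239,.044);print('yaw',np.degrees(np.arctan2(c[1]-x[0][1],c[0]-x[0][0])))
f=lambda u,v:at(m,200+u/3,140+v/3,.034)[:2]
P=[f(*p) for p in((111,66),(118,308),(276,308),(280,68))];print('box',np.mean(P,0))
for i in range(4):
    e=P[(i+1)%4]-P[i];print(np.linalg.norm(e).round(4),np.degrees(np.arctan2(e[1],e[0])).round(1))
print(manip.observe()['ee_pos'],R.from_quat(manip.observe()['ee_rot']).as_matrix().round(4))
E
python3 an.py w9
```

```text
265 208 (array([ 0.497 , -0.027 ,  0.0226]), np.float64(0.0002), 121, array([244, 189], dtype=int32), array([287, 231], dtype=int32))
yaw 10.436241478822389
box [ 0.49590414 -0.02822161]
0.0921 16.7
0.06 107.3
0.0909 -163.3
0.06 -73.9
[ 0.46991138 -0.01987716  0.23318314] [[-0.9562 -0.2925  0.0105]
 [-0.2925  0.9563  0.    ]
 [-0.01   -0.003  -0.9999]]
```

Request:
step_arm(deltas=[0.133,-0.0355,-0.2,0,-1,0.133,-0.0355,-0.4,0,-1,0.133,-0.0355,-0.6,0,-1,0.133,-0.0355,-0.75,0,-1,0.133,-0.0355,-0.87,0,-1,0.133,-0.0355,-0.95,0,-1,0.133,-0.0355,-0.9935,0,-1,0.133,-0.0355,-0.9935,0,-1,0.133,-0.0355,-0.9935,0,-0.5,0.133,-0.0355,-0.9935,0,-0.3,0.133,-0.0355,-0.9935,0,-0.2,0.133,-0.0355,-0.9935,0,0,0.133,-0.0355,-0.9935,0,1,0.133,-0.0355,-0.9935,0,1,0.133,-0.0355,-0.9935,0,1])

```text
t: 21.42
ee_pos: [0.4971, -0.027, 0.0358]
ee_rot: [-0.148, 0.989, -0.001, 0.006]
force: [-0.6, 0.4, 5.0]
gripper_width: 0.631
```

```bash
python3 - <<'E'
from circ import *
m,im=snap('wrist','w10');o=manip.observe();print(o['t'],o['ee_pos'],o['ee_rot'],o['force'],o['gripper_width'])
hsv=cv2.cvtColor(im,cv2.COLOR_BGR2HSV)
u,v=map(int,proj(m,[.497,-.027,.054]))
x=circ('w10',(hsv[...,1]<60)&(hsv[...,2]>120),.054,[.497,-.027],.023,(u-70,v-65,u+70,v+65));print(u,v,x)
E
```

```text
21.475 [ 0.49711077 -0.02700463  0.03575762] [-0.14782306  0.9889943  -0.00101053  0.00613179] [-1.81657201  0.25321019  5.4194015 ] 0.6237419053341182
278 286 (array([ 0.4976, -0.0269,  0.0233]), np.float64(0.0001), 283, array([225, 239], dtype=int32), array([331, 330], dtype=int32))
```

Request:
step_arm(deltas=[0,0,0.03,0,1,0,0,0.1,0,1,0,0,0.25,0,1,0,0,0.45,0,1,0,0,0.65,0,1,0,-0.1,0.8,0,1,0,-0.25,0.9,-0.1,1,-0.05,-0.45,0.95,-0.25,1,-0.1,-0.65,0.95,-0.4,1,-0.15,-0.85,0.95,-0.55,1,-0.15,-1,0.95,-0.667,1,-0.15,-1,0.95,-0.667,1,-0.15,-1,0.95,-0.667,1,-0.15,-1,0.95,-0.667,1])

```text
t: 23.22
ee_pos: [0.467, -0.2259, 0.226]
ee_rot: [0.113, 0.994, -0.002, 0.006]
force: [-0.6, 0.8, -1.3]
gripper_width: 0.625
```

Request:
step_arm(deltas=[0,-0.1,0,0,1,0,-0.25,0,0,1,0,-0.35,0,0,1,0,-0.4,0,0,1,0,-0.4,0,0,1,0,-0.4,0,0,1])

```text
t: 23.98
ee_pos: [0.4669, -0.3052, 0.2259]
ee_rot: [0.112, 0.994, -0.002, 0.005]
force: [0.3, -0.5, -0.7]
gripper_width: 0.628
```

```bash
python3 - <<'E'
from circ import *
m,im=snap('wrist','w11');o=manip.observe();print(o['t'],o['ee_pos'],o['ee_rot'],o['force'],o['gripper_width'],o['q'])
hsv=cv2.cvtColor(im,cv2.COLOR_BGR2HSV)
u,v=map(int,proj(m,[.4665,-.335,.012]));print(u,v)
g=(hsv[...,0]>50)&(hsv[...,0]<100)&(hsv[...,1]>50)
print(circ('w11',g,.012,[.467,-.335],.044,(max(u-80,0),max(v-80,0),u+80,v+80)))
E
```

```text
24.025 [ 0.46691304 -0.30516077  0.22596127] [ 0.11236172  0.99365009 -0.00200155  0.00550866] [-0.31812261  0.24097842 -2.01636029] 0.6279076882369587 [-0.70549206  0.24673769  1.55957168  0.00292479  1.32391044 -2.05178415]
253 188
(array([ 0.4673, -0.3373,  0.0295]), np.float64(0.0003), 147, array([225, 163], dtype=int32), array([278, 214], dtype=int32))
```

View pics/w11.png

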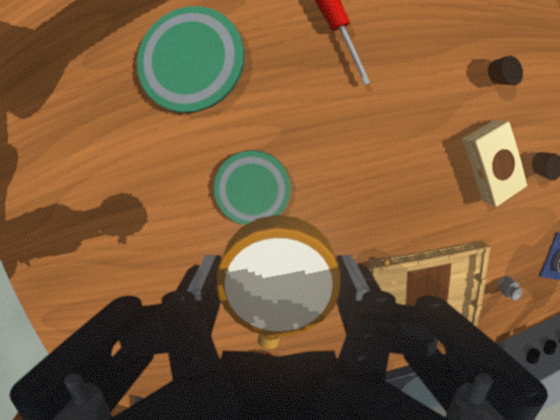

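The small stand is clear at (252,188). The inner disc fit gives (.4673, -.3373). The aneroid is held level, face up.

Request:
step_arm(deltas=[0,-0.08,-0.1,0,1,0,-0.159,-0.25,0,1,0,-0.159,-0.45,0,1,0,-0.159,-0.65,0,1,0,-0.159,-0.8,0,1,0,-0.159,-0.9,0,1,0,-0.159,-0.95,0,1,0,-0.159,-0.95,0,1])

```text
t: 25.02
ee_pos: [0.4669, -0.3365, 0.0358]
ee_rot: [0.112, 0.994, -0.002, 0.005]
force: [-1.0, 0.0, -1.8]
gripper_width: 0.631
```

Request:
step_arm(deltas=[0,0,-0.03,0,1,0,0,-0.06,0,1,0,0,-0.08,0,1,0,0,-0.095,0,1,0,0,-0.1,0,1,0,0,-0.1,0,1])

```text
t: 25.78
ee_pos: [0.4669, -0.3365, 0.0158]
ee_rot: [0.112, 0.994, -0.002, 0.005]
force: [1.2, -0.3, -0.7]
gripper_width: 0.626
```

Request:
step_arm(deltas=[0,-0.003,-0.005,0,1,0,-0.003,-0.01,0,1,0,-0.003,-0.01,0,1])

```text
t: 26.15
ee_pos: [0.467, -0.3373, 0.0139]
ee_rot: [0.112, 0.994, -0.002, 0.005]
force: [0.4, -0.4, -1.5]
gripper_width: 0.629
```

Request:
step_arm(deltas=[0,0,-0.004,0,1,0,0,-0.004,0,1])

```text
t: 26.4
ee_pos: [0.467, -0.3373, 0.0138]
ee_rot: [0.112, 0.994, -0.002, 0.005]
force: [-1.8, 1.7, 5.8]
gripper_width: 0.631
```

Request:
step_arm(deltas=[0,0,0,0,-0.35,0,0,0,0,-0.5,0,0,0,0,-0.7,0,0,0,0,-0.8,0,0,0.05,0,-0.9,0,0,0.2,0,-1,0,0,0.45,0,-1,0,0.1,0.7,0.1,-1,0,0.3,0.9,0.25,-1,0,0.6,1,0.4,-1,0,0.85,1,0.55,-1,0,1,1,0.66,-1,0,1,1,0.66,-1,0,1,1,0.66,-1])

```text
t: 28.15
ee_pos: [0.4673, -0.1379, 0.2143]
ee_rot: [-0.146, 0.989, -0.001, 0.006]
force: [-0.8, 0.6, 1.0]
gripper_width: 1.001
```

Request:
step_arm(deltas=[0,0.3,0.05,0,-1,0,0.55,0.1,0,-1,0,0.58,0.1,0,-1,0,0.58,0.1,0,-1])

```text
t: 28.65
ee_pos: [0.4676, -0.0229, 0.2342]
ee_rot: [-0.146, 0.989, -0.002, 0.006]
force: [-0.4, 0.0, 0.5]
gripper_width: 1.001
```

```bash
python3 - <<'E'
from circ import *
m,im=snap('wrist','w12');o=manip.observe();print(o['t'],o['ee_pos'],o['ee_rot'],o['gripper_width'],np.degrees(np.arctan2(*R.from_quat(o['ee_rot']).as_matrix()[1::-1,1])))
_,im2=snap('scene','sc12')
def rect(n,mask,z,box):
    m=load(n);k=np.zeros_like(mask);k[box[1]:box[3],box[0]:box[2]]=True
    c=max(cv2.findContours((mask&k).astype(np.uint8),0,cv2.CHAIN_APPROX_NONE)[0],key=cv2.contourArea)[:,0]
    P=np.array([at(m,u,v,z)[:2] for u,v in c],np.float32)
    print(n,cv2.minAreaRect(P*1000),c.min(0),c.max(0))
hsv=cv2.cvtColor(im,cv2.COLOR_BGR2HSV)
u,v=map(int,proj(m,[.496,-.028,.034]))
rect('w12',(hsv[...,2]>150)&(hsv[...,1]<130),.034,(u-50,v-60,u+50,v+60))
a=np.hstack([im[v-70:v+70,u-70:u+70],im[:,:]][:1]);a=cv2.resize(a,(400,400),interpolation=cv2.INTER_CUBIC)
b=cv2.resize(im2[262:322,118:178],(400,400),interpolation=cv2.INTER_CUBIC)
cv2.imwrite('pics/c12.png',np.hstack([a,b]));print(u,v)
g=cv2.cvtColor(im2,cv2.COLOR_BGR2HSV)
E
```

```text
28.7 [ 0.46752822 -0.02331056  0.23403712] [-0.14546321  0.98934473 -0.00169316  0.00588239] 1.003557731874509 106.72690592298574
w12 ((495.97723388671875, -28.83391571044922), (92.67049407958984, 61.26870346069336), 16.611377716064453) [239 166] [295 247]
267 208
```

View pics/c12.png

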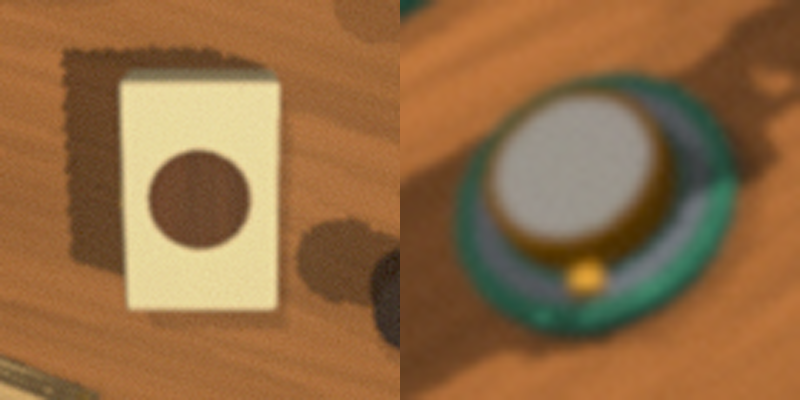

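Request:
step_arm(deltas=[0.1425,-0.0275,-0.2,0,-1,0.1425,-0.0275,-0.4,0,-1,0.1425,-0.0275,-0.6,0,-1,0.1425,-0.0275,-0.8,0,-1,0.1425,-0.0275,-0.9,0,-1,0.1425,-0.0275,-0.9,0,-1])

```text
t: 29.5
ee_pos: [0.4946, -0.0301, 0.0521]
ee_rot: [-0.144, 0.99, -0.001, 0.004]
force: [0.3, 0.7, 0.8]
gripper_width: 1.002
```

```bash
python3 - <<'E'
from h import *
s=load('sc12');print('an face scene',at(s,144.2,287.2,.032));o=manip.observe();print(o['ee_pos'],o['force'])
E
```

```text
an face scene [ 0.46920277 -0.3359697   0.032     ]
[ 0.49459206 -0.03010202  0.05212266] [0.30244398 0.67255839 0.75537578]
```

Request:
step_arm(deltas=[0.0065,0.006,-0.1,0,-1,0.0065,0.006,-0.18,0,-1,0.0065,0.006,-0.2305,0,-1,0.0065,0.006,-0.2305,0,-1,0.0065,0.006,-0.2305,0,-0.55,0.0065,0.006,-0.2305,0,-0.4,0.0065,0.006,-0.2305,0,-0.2,0.0065,0.006,-0.2305,0,1,0.0065,0.006,-0.2305,0,1,0.0065,0.006,-0.2305,0,1])

```text
t: 30.75
ee_pos: [0.4965, -0.029, 0.0072]
ee_rot: [-0.144, 0.99, -0.001, 0.004]
force: [-0.6, 0.5, 4.1]
gripper_width: 0.69
```

```bash
python3 - <<'E'
from h import *
o=manip.observe();print(o['ee_pos'],o['force'],o['gripper_width'],np.degrees(np.arctan2(*R.from_quat(o['ee_rot']).as_matrix()[1::-1,1])))
m,im=snap('wrist','w13')
# dark spot on lid
g=(im.max(2)<105)&(im.max(2)>40)
m8=load('w8');print('bay proj',proj(m8,[.672,-.138,.005]))
im=cv2.imread('pics/w8.png');hsv=cv2.cvtColor(im,cv2.COLOR_BGR2HSV)
k=np.zeros(im.shape[:2],bool);k[80:185,45:112]=1
mk=((hsv[...,2]<95)&k).astype(np.uint8)
c=max(cv2.findContours(mk,0,cv2.CHAIN_APPROX_NONE)[0],key=cv2.contourArea)[:,0]
P=np.array([at(m8,u,v,.005)[:2] for u,v in c],np.float32);print(cv2.minAreaRect(P*1000),c.min(0),c.max(0))
E
```

```text
[ 0.49653466 -0.02902813  0.00716389] [-0.60569608  0.51263641  4.13096533] 0.6896604205365108 106.58736701787345
bay proj (np.float64(76.33805932199493), np.float64(133.24973194956513))
((660.7083129882812, -138.22027587890625), (66.8916015625, 68.31747436523438), 85.09081268310547) [54 92] [106 143]
```

Request:
step_arm(deltas=[0,0,0.03,0,1,0,0,0.1,0,1,0,0,0.25,0,1,0,0,0.45,0,1,0,0,0.65,0,1,0.1,-0.05,0.85,-0.1,1,0.25,-0.15,1,-0.2,1,0.45,-0.3,1,-0.35,1,0.65,-0.45,1,-0.48,1,0.85,-0.55,1,-0.48,1,1,-0.55,1,-0.48,1,1,-0.55,1,-0.48,1,1,-0.55,1,-0.48,1])

```text
t: 32.42
ee_pos: [0.6956, -0.1387, 0.2073]
ee_rot: [0.044, 0.999, -0.002, 0.003]
force: [-0.9, -0.1, -2.3]
gripper_width: 0.689
```

Request:
step_arm(deltas=[0.1,0,0.15,0,1,0.18,0,0.35,0,1,0.18,0,0.35,0,1,0.18,0,0.35,0,1])

```text
t: 32.92
ee_pos: [0.73, -0.1384, 0.2768]
ee_rot: [0.044, 0.999, -0.002, 0.002]
force: [-0.3, 0.1, -2.8]
gripper_width: 0.69
```

```bash
python3 - <<'E'
from h import *
m,im=snap('wrist','w14')
o=manip.observe();print(o['t'],o['ee_pos'],o['force'],o['gripper_width'],np.degrees(np.arctan2(*R.from_quat(o['ee_rot']).as_matrix()[1::-1,1])))
print(proj(m,[.671,-.138,.005]))
E
```

```text
32.975 [ 0.72982899 -0.1383163   0.2760262 ] [ 0.68047466 -0.84753722 -2.0741073 ] 0.6892450632171017 85.0032666533334
(np.float64(275.43717280101873), np.float64(129.61435409926855))
```

View pics/w14.png

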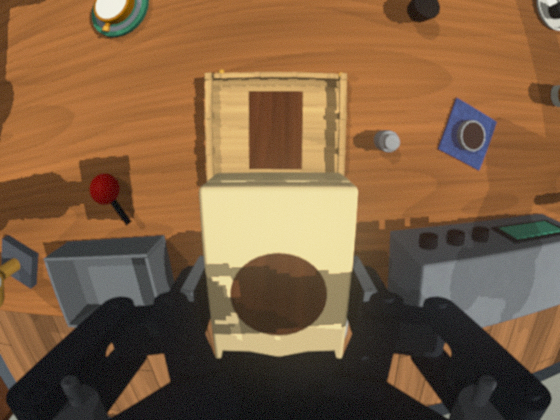

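The inlay is fully visible, with corners at about (249,91), (302,92), (301,169) and (249,168), and well squared to the tool. The box is held level, with lid corners at (202,187) and (356,186).

```bash
python3 - <<'E'
from h import *
m=load('w14');im=cv2.imread('pics/w14.png');hsv=cv2.cvtColor(im,cv2.COLOR_BGR2HSV)
def rect(mask,z,b):
    k=np.zeros_like(mask);k[b[1]:b[3],b[0]:b[2]]=True
    c=max(cv2.findContours((mask&k).astype(np.uint8),0,cv2.CHAIN_APPROX_NONE)[0],key=cv2.contourArea)[:,0]
    P=np.array([at(m,u,v,z)[:2] for u,v in c],np.float32);print(cv2.minAreaRect(P*1000),c.min(0),c.max(0))
rect(hsv[...,2]<112,.005,(235,80,315,172))
P=[at(m,*p,.005)[:2] for p in((249,91),(249,168),(301,169),(302,92))];print(np.mean(P,0))
for i in range(4):
    e=P[(i+1)%4]-P[i];print(np.linalg.norm(e).round(4),np.degrees(np.arctan2(e[1],e[0])).round(1))
z=.276+.0268
A,B=at(m,202,187,z),at(m,356,186,z);e=B-A;print('box near edge',A,B,np.linalg.norm(e),np.degrees(np.arctan2(e[1],e[0])),(A+B)/2)
# spot on lid
s=hsv[...,2]<120
k=np.zeros_like(s);k[250:340,225:335]=True
c=max(cv2.findContours((s&k).astype(np.uint8),0,cv2.CHAIN_APPROX_NONE)[0],key=cv2.contourArea)[:,0]
Q=np.array([at(m,u,v,z)[:2] for u,v in c],np.float32);print('spot',cv2.minEnclosingCircle(Q*1000),c.min(0),c.max(0))
E
```

```text
((670.7714233398438, -140.02874755859375), (60.6956787109375, 96.67435455322266), 84.41337585449219) [250  92] [298 167]
[ 0.67139916 -0.13832657]
0.0991 -5.6
0.067 83.8
0.099 174.7
0.0665 -96.3
box near edge [ 0.68186588 -0.16264001  0.3028    ] [ 0.68647859 -0.10513966  0.3028    ] 0.05768506746879499 85.41352727600585 [ 0.68417223 -0.13388984  0.3028    ]
spot ((731.8170776367188, -140.3142852783203), 22.49907875061035) [225 255] [326 334]
```

Request:
step_arm(deltas=[-0.15,-0.003,0,-0.0155,1,-0.293,-0.003,-0.1,-0.0155,1,-0.293,-0.003,-0.3,-0.0155,1,-0.293,-0.003,-0.5,-0.0155,1,-0.293,-0.003,-0.7,-0.0155,1,-0.293,-0.003,-0.85,-0.0155,1,-0.293,-0.003,-0.98,-0.0155,1,-0.293,-0.003,-0.98,-0.0155,1,-0.293,-0.003,-0.98,-0.0155,1])

```text
t: 34.1
ee_pos: [0.671, -0.139, 0.0805]
ee_rot: [0.05, 0.999, -0.002, 0.002]
force: [0.6, -0.7, -1.2]
gripper_width: 0.69
```

```bash
python3 - <<'E'
from h import *
o=manip.observe();print(o['t'],o['ee_pos'],o['force'],o['gripper_width'],np.degrees(np.arctan2(*R.from_quat(o['ee_rot']).as_matrix()[1::-1,1])))
E
```

```text
34.1 [ 0.67104447 -0.13897474  0.0804598 ] [ 0.59455077 -0.74694991 -1.2295554 ] 0.6898666952061998 84.30068397471287
```

Request:
step_arm(deltas=[0.001,0,-0.1,0,1,0.001,0,-0.18,0,1,0.001,0,-0.25,0,1,0.001,0,-0.3,0,1,0.001,0,-0.325,0,1,0.001,0,-0.3325,0,1,0.001,0,-0.3325,0,1])

```text
t: 34.98
ee_pos: [0.6715, -0.1391, 0.0142]
ee_rot: [0.05, 0.999, -0.002, 0.002]
force: [0.4, -0.1, -1.4]
gripper_width: 0.689
```

Request:
step_arm(deltas=[0,0,-0.007,0,1,0,0,-0.012,0,1,0,0,-0.012,0,1])

```text
t: 35.35
ee_pos: [0.6718, -0.1391, 0.0123]
ee_rot: [0.05, 0.999, -0.002, 0.002]
force: [-0.6, -0.1, 0.3]
gripper_width: 0.692
```

Request:
step_arm(deltas=[0,0,-0.004,0,1,0,0,-0.004,0,1])

```text
t: 35.6
ee_pos: [0.6717, -0.1391, 0.0122]
ee_rot: [0.05, 0.999, -0.002, 0.002]
force: [-2.5, 0.3, 5.5]
gripper_width: 0.687
```

Request:
step_arm(deltas=[0,0,0,0,-0.5,0,0,0,0,-0.7,0,0,0,0,-0.9,0,0,0,0,-1,0,0,0.05,0,-1,0,0,0.2,0,-1,0,0,0.45,0,-1,0,0,0.7,0,-1,0,0,0.95,0,-1,0,0,1,0,-1,0,0,1,0,-1,0,0,1,0,-1])

```text
t: 37.1
ee_pos: [0.6706, -0.1388, 0.2102]
ee_rot: [0.05, 0.999, -0.002, 0.001]
force: [-0.2, -0.1, -0.2]
gripper_width: 0.999
```

```bash
python3 - <<'E'
from h import *
m,im=snap('wrist','w16');_,a=snap('scene','sc16');_,b=snap('side','s16')
o=manip.observe();print(o['t'],o['ee_pos'],o['force'],o['gripper_width'])
hsv=cv2.cvtColor(im,cv2.COLOR_BGR2HSV)
u,v=map(int,proj(m,[.6715,-.1385,.039]));print(u,v)
w=im[v-90:v+90,u-100:u+100]
w=cv2.resize(w,(444,400),interpolation=cv2.INTER_CUBIC)
c=lambda i,x,y,h:cv2.resize(i[y-h:y+h,x-h:x+h],(200,200),interpolation=cv2.INTER_CUBIC)
t=np.vstack([w,np.zeros((200,444,3),np.uint8)])
t[400:,:200]=c(a,148,289,28); t[400:,200:400]=c(b,216,178,20)
r=np.vstack([c(b,308,194,22),c(a,384,256,30),c(b,334,322,28)])
r2=np.vstack([cv2.resize(a[280:360,215:340],(156,100)),np.zeros((500,156,3),np.uint8)])
cv2.imwrite('pics/final.png',np.hstack([t,r]))
E
```

```text
37.25 [ 0.67095046 -0.13890743  0.21025688] [ 0.76881426  0.61893656 -0.32223985] 1.0014145806576842
279 193
```

View pics/final.png

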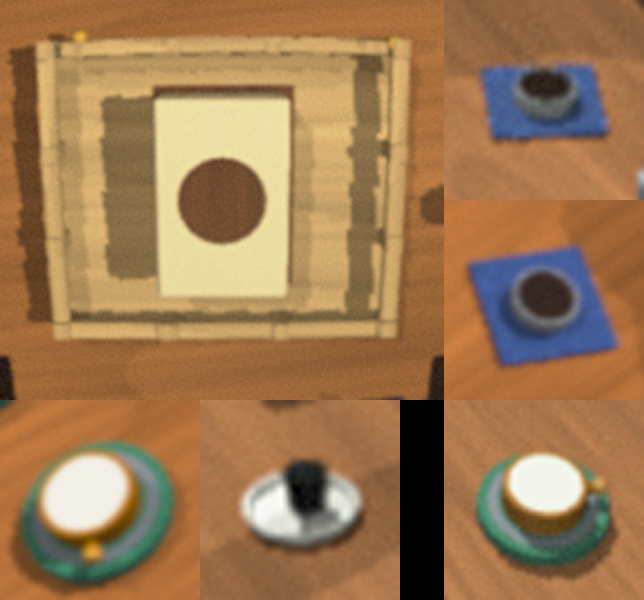

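```bash
python3 - <<'E'
from circ import *
m=load('w16');f=lambda u,v,z:at(m,179+u/2.22,103+v/2.2222,z)[:2]
P=[f(*p,.039) for p in((154,97),(160,296),(288,296),(291,97))];print('box',np.mean(P,0))
for i in range(4):
    e=P[(i+1)%4]-P[i];print(np.linalg.norm(e).round(4),np.degrees(np.arctan2(e[1],e[0])).round(1))
F=[f(*p,.024) for p in((37,42),(56,338),(397,336),(410,42))];print('bay outer',np.mean(F,0))
for i in range(4):
    e=F[(i+1)%4]-F[i];print(np.linalg.norm(e).round(4),np.degrees(np.arctan2(e[1],e[0])).round(1))
# bung top in scene / lens glass in scene
im=cv2.imread('pics/sc16.png');s=load('sc16');hsv=cv2.cvtColor(im,cv2.COLOR_BGR2HSV)
u,v=map(int,proj(s,[.466,.343,.02]));print(u,v)
k=np.zeros(im.shape[:2],bool);k[v-14:v+14,u-11:u+11]=1
ys,xs=np.where(k&(hsv[...,2]<70));print('bung px',xs.mean(),ys.mean(),'expect',proj(s,[.4657,.343,.018]))
u,v=map(int,proj(s,[.688,.1365,.016]));print('lens',circ('sc16',(hsv[...,2]<75),.016,[.688,.136],.018,(u-14,v-12,u+14,v+12)))
a=load('scene0');print('felt scene ref .6884 .1357')
E
```

```text
box [ 0.6707689  -0.13817226]
0.0916 -5.2
0.0595 84.3
0.0916 174.7
0.0596 -95.7
bay outer [ 0.67195173 -0.1374038 ]
0.1461 -5.2
0.1725 84.7
0.145 175.1
0.1718 -95.7
383 155
bung px 385.2758620689655 156.31034482758622 expect (np.float64(383.4967343786221), np.float64(155.73125269290443))
lens (array([0.688 , 0.1368, 0.0156]), np.float64(0.0006), 38, array([377, 248], dtype=int32), array([391, 260], dtype=int32))
felt scene ref .6884 .1357
```

```bash
python3 -c "
from bench import manip
print(manip.hand_in())"
```

```text
the job is handed in; nothing more can be done
None
```

I took the pile apart from the top down, put all four things on their own places, and handed the job in at about 37 s of the 115 s allowed. I don't have a verdict, as handing in reports none.

- **Bung:** it stands upright in the dish. The release point was within 1 mm of the measured dish centre. A rough blob check in the last scene picture was about 2 px (roughly 3 mm) off. I put that down to shadow and did not re-check it.
- **Lens:** I lowered it until it touched (about 4 N) before opening. It lies flat on the felt, and the last fit is within about 1 mm of the felt's centre.
- **Aneroid:** I lowered it until it touched (about 6 N). It is face up on the smaller green stand, within about 1 mm of the centre.
- **Dial box:** it is flat on the inlay with its long sides parallel to the inlay's to within about 0.5°. The centre is within about 1 mm of the measured inlay centre, or 1.4 mm of the centre taken from the bay's outer fence.

I never touched the weight, the jar or the look-alikes. The largest contact force I saw was about 8 N. The side camera read about 3 mm low in y compared with the other two, so I relied on the wrist and scene views.

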